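# Gauge an infusion bottle on the labeller with its flip stop

## Task

Get the sealed glass bottle on the labeller's rollers ready for its label: flip the stop leaf down until its foot sits on the guide rail, then slide the bottle along the rollers until its base is seated against the leaf, keeping it there a moment with a light fingertip push (about 5 N, never over 12 N: the glass must not be forced and the stop must keep its setting). Then flip the leaf fully up again so the bottle can spin freely, leaving the bottle where it was gauged, still lying on both rollers, and everything let go. Do not disturb the labelled bottle, the vial or the steel tray standing around.

Things in the scene. Friction and masses are not known exactly. Their poses are not given: they have to be found in the camera images.
- labeller: Hand labeller fixed on the bench, turned by up to 0.25 rad: white base plate 250 x 430 x 10 mm with two black rollers and an aluminium guide rail (fence). Origin: on the bench under the middle of the valley between the rollers; +y along the rollers, +x away from the robot to the rail, z up. Label roll (84 mm dia., to 112 mm high) behind the rail at x 108..192, y 75..145 mm.
- valley (a point): Middle of the roller valley, at roller axis height (35 mm above bench). Rollers: black rubber, 24 mm dia., axes 20 mm to either side in x, 376 mm long in y, tops 47 mm above the bench, turning freely. Steel bearing plates at y = +-195 mm reach 52 mm above the bench; a small hand crank is outside the +y one, to 60 mm high.
- rail_mid (a point): Middle of the top face of the aluminium guide rail (the fence), 60 mm above the bench, 76 mm beyond the valley in x; the rail is 20 mm wide and 420 mm long, parallel to the rollers.
- flip_stop: Flip stop's dark steel saddle, locked on the rail (lock slips at about 18 N), at a different place each run; axes as the labeller. Origin: nominal gauge point, on the bottle axis 65.5 mm above bench, in the plane of the leaf's blue facing; but its brass fine screw, of unknown setting, puts the facing up to 2.5 mm to either side in y: find it by touch. Saddle: x 58..113, y -57..-17 mm.
- leaf (a joint): Hinge angle of the steel stop leaf, rad. 0 = down, foot on the rail (hard stop); grows as the leaf swings up and back, away from the robot; hard stop 1.80. Starts at 1.45..1.75; fully up: above 1.35. Stiff hinge (1.5 to 2 N at the red bar): stays where left. Down, the leaf with its tip fills x -17..17, y -22..3 mm of the gauge point, 51..102 mm above bench; an arm leads to the hinge.
- leaf_hinge (a point): Point on the leaf's hinge axis, level in y with the middle of the red finger bar. The axis is parallel to the rollers (labeller y), 78 mm above the bench, 82 mm beyond the bottle axis in x.
- leaf_bar (a point): Middle of the red round finger bar at the leaf's free end: 12 mm dia., 46 mm long along labeller y, on the leaf's -y side (plate begins 22 mm towards +y), 16 mm disc at its far end. Circles the hinge at 93.6 mm: at joint 0 it is 92 mm to -x and 17 mm above the hinge; at 1.75, 33 mm to +x and 87 mm above. Can be pinched from above across x; turns between the fingers.
- bottle: Sealed unlabelled clear glass bottle, blue cap: 49 mm dia., 108 mm long, about 0.2 kg, lying on both rollers, axis 65.5 mm above bench, base towards the stop. Origin: centre of its flat base; y axis along the bottle to the cap. Starts 40 to 135 mm from the gauge point; the base ends on the blue facing. Straight for 76 mm, then neck. Sliding it along takes 1 to 3 N; may turn about its axis.
- bottle_cap (a point): Centre of the flat outer face of the bottle's blue cap (28 mm dia., 13 mm thick), 108 mm from the base along the axis. Beyond it there are at least 40 mm of free space over the rollers to push from with closed fingers.
- done_bottle: Bystander: the same kind of bottle standing upright with a white paper label, 108 mm high. Origin: centre of its underside.
- vial: Bystander: small standing glass vial with blue cap, 23 mm diameter, 45 mm high. Origin: centre of its underside.
- tray: Bystander: empty steel instrument tray, 110 x 150 x 28 mm. Origin: centre of its underside.

How it is judged:
By the outcome, as a careful person would: the job done as asked, in the order asked, and still so for the second after the job is handed in, with the robot touching nothing.
It also fails if it takes over 72 s, if anything falls off the work surface, if the arm or the gripper's body presses on something with over 40 N, if the wrist force passes 120 N, or if a joint passes its speed limit or range.

## Robot

A 6-joint arm with a two-finger parallel gripper is mounted at the origin on the work surface. World frame = base frame: x ahead of the robot, y to its left, z up, the work surface at z = 0. Lengths are in m, angles in rad, forces in N, time in s.
With the tool pointing down it reaches from about 0.375 to 0.975 m from the base axis. Payload 3.8 kg.
Tool frame: the origin (TCP) lies at the very end of the fingers, on their centre line; the grasp point (between the pads) lies 19 mm behind it; z points along the fingers, y is the direction in which the jaws open and shut (so a half turn about z gives the same grasp; the last joint's range is limited). The gripper opens to 88 mm and grips with 3 to 60 N. Pads are 18 mm wide; open, the fingers measure 123 mm over their backs; the gripper's body (75 mm by 187 mm) begins 45 mm behind the grasp point.
Start: joints at [-1.284, 0.264, 1.604, -0, 1.274, -0.037], TCP at [0.215, -0.64, 0.239] pointing down, gripper open.
Joint ranges: [-2.63, 2.63], [-0.94, 2.18], [0.31, 2.57], [-1.31, 4.45], [0, 2.66], [-2.55, 2.55]. Speed limits (rad/s): [2.57, 2.57, 3.14, 3.14, 3.14, 3.14].

## Interface

Orientations are given as [roll, pitch, yaw] about the fixed x, y, z axes, in that order (R = Rz(yaw) Ry(pitch) Rx(roll)).
In Python, from rig import arm gives the robot as it stands.
- The arm moves only by the tool send_rows, never from a script. Its argument "targets" is text: rows parted by semicolons, each of 7 numbers parted by spaces: the shift along the tool's x, y, z in cm, then the turn, a rotation vector about the tool's x, y, z in rad, then the finger opening in cm, from 0 to 8.81. A call has 1 to 20 rows; each row is the pose to reach, as a shift and turn from the pose measured when the call began, along the tool's axes at that moment; what a row does not reach only later rows make up. A row lasts 1/12 s, in which the tool goes at most 41.7 mm and 7.16 degrees, less where a joint would pass 70% of its speed; a pose out of reach is approached as far as the arm can. A call with a gripper value outside its range is refused whole. The fingers move at their own pace and stop on an object; "newtons" is the grip in N (left out, the last holds). Time passes only in rows, so rows that repeat a pose let the fingers close. It gives the time, the measured TCP pose, the force and the opening at its end, in the units of the state.
- arm.read_state(): the state, without advancing time (a new reading comes with each control period).
- arm.grab_frame(name): name is "side" or "top"; returns the picture (384x512x3 uint8, red, green, blue); there is no depth.
- arm.camera_model(name): a dict with "K" (3x3 intrinsics, pixels), "extrinsics" (4x4, takes a point from world to camera coordinates). Camera axes: x right, y down, z forward; pixel columns grow to the right and rows downward; lengths in m; the calibration is good to about 2 mm. A picture is of the moment at which its call begins. camera_model takes no time and is no camera call.
- arm.hand_in(): hands the job in, once; it reports no verdict.
The state is a dict: "time_s": time; "qpos": joint angles; "qd": joint speeds; "joint_torque": joint torques, N m; "tool_pos": TCP position; "tcp_rot": TCP orientation; "force": force on the tool from outside, world axes, zero at the start; "moment": the same for the moment, N m; "grip_width": opening from 0.0 (shut) to 1.0 (fully open).
Only numpy, scipy, OpenCV 4.12 (cv2) and the standard library are available. Lean on these libraries where they do the work, as an engineer would, in place of code of your own. Each camera call takes 0.05 s, during which the arm holds its last target.

## Working session

There is one attempt and no reset: what is moved stays moved. The work goes in short steps, Python scripts to look and compute and a tool call to move; the robot and the scene stay as the last step left them, time stands still between calls to the robot, and variables do not carry over. Pictures are saved under pics/ and viewed, and the job is handed in when it is done.

Besides the shell and the picture viewer there is one more tool, called after ">>>" in YAML: its name, and indented under it one key for each argument. send_rows: Moves the arm, as the interface text tells. Its arguments: {"type":"object","properties":{"targets":{"type":"string"},"newtons":{"type":"number"}},"required":["targets"]}

```bash
ls; mkdir -p pics; python3 - <<'E'
from rig import arm
import cv2
for n in("side","top"):
    im=arm.grab_frame(n); cv2.imwrite(f"pics/{n}0.png",cv2.cvtColor(im,cv2.COLOR_RGB2BGR))
    m=arm.camera_model(n);print(n,m["K"],m["extrinsics"])
s=arm.read_state();print(s)
E
```

```text
pics
side [[411.50670381   0.         250.4730569 ]
 [  0.         411.50670381 183.84409166]
 [  0.           0.           1.        ]] [[ 0.98246139 -0.18631783  0.00743478 -0.50788299]
 [-0.13412515 -0.73382198 -0.66596977  0.18446897]
 [ 0.12953784  0.6532924  -0.74594168  1.09837012]
 [ 0.          0.          0.          1.        ]]
top [[419.20479947   0.         250.09157702]
 [  0.         419.20479947 188.07122477]
 [  0.           0.           1.        ]] [[ 0.02013368 -0.99954948 -0.02225922  0.07218434]
 [-0.99511022 -0.01788105 -0.09713869  0.50453799]
 [ 0.09669691  0.02410614 -0.99502191  1.21138937]
 [ 0.          0.          0.          1.        ]]
{'time_s': 0.1, 'qpos': array([-1.28390592e+00,  2.64649721e-01,  1.60521618e+00,  1.48804325e-06,
        1.27371464e+00, -3.69017942e-02]), 'qd': array([-0.00039081, -0.00200177, -0.00223961,  0.00044179,  0.00238229,
       -0.00028223]), 'joint_torque': array([ 1.07681481e-03, -5.03617215e+01, -3.58071828e+01,  7.32595730e-02,
        2.33952119e-02, -4.70823329e-05]), 'tool_pos': array([ 0.2145777 , -0.63931294,  0.23754293]), 'tcp_rot': array([-3.13960617e+00, -7.47610857e-05,  3.23791690e-01]), 'force': array([-0.39695945, -0.108668  , -0.12300981]), 'moment': array([-0.00670568,  0.01676639,  0.03255803]), 'grip_width': 1.0046757996527578}
```

View pics/side0.png

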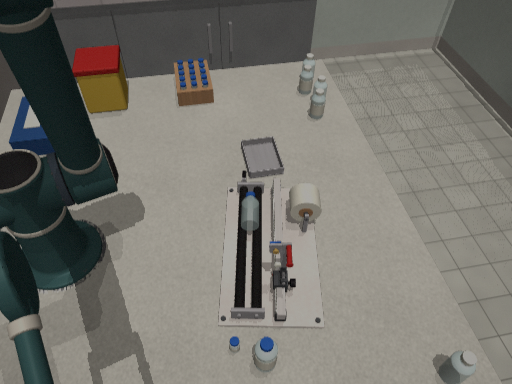

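View pics/top0.png

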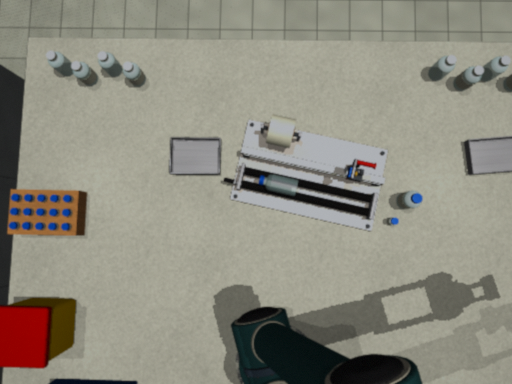

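The side view shows the labeller at about (225-325, 180-325), with the bottle at (250, 212), red bar at (290, 255), and the standing bottle and vial near (265, 352) and (235, 345). In the top view the base-plate corners are near (250,122), (385,152), (370,230) and (235,198). I'll zoom in on both.

```bash
python3 - <<'E'
import cv2
a=cv2.imread("pics/side0.png");b=cv2.imread("pics/top0.png")
cv2.imwrite("pics/sidez.png",cv2.resize(a[165:335,200:350],None,fx=3.5,fy=3.5,interpolation=cv2.INTER_CUBIC))
cv2.imwrite("pics/topz.png",cv2.resize(b[110:240,220:430],None,fx=3.8,fy=3.8,interpolation=cv2.INTER_CUBIC))
E
```

```text
(no output)
```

View pics/sidez.png

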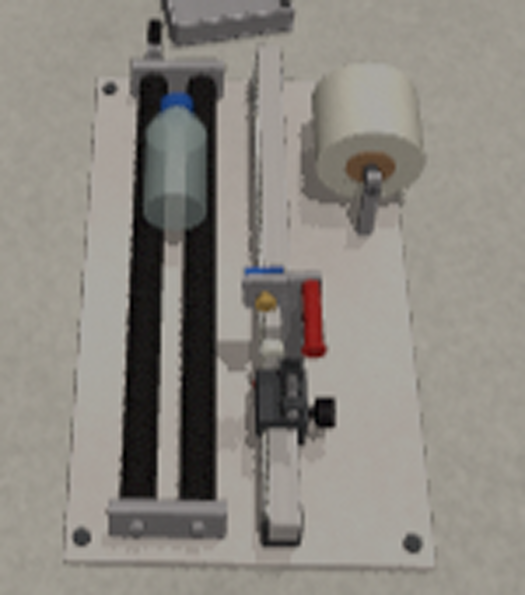

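View pics/topz.png

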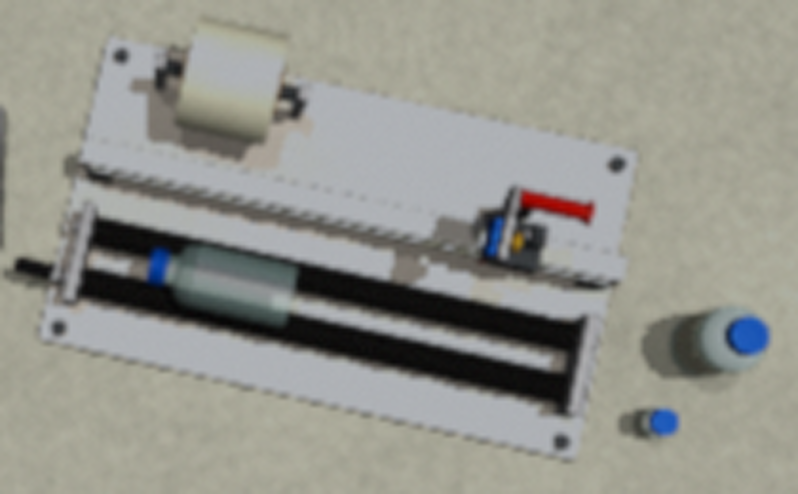

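The zooms show the plate bolts, the bottle with its blue cap (top zoom (160,267), side zoom (177,105)), and the raised leaf with the red bar (top zoom (520,198)-(592,212)). Next I'll triangulate these points.

```bash
cat > h.py <<'E'
import numpy as np,cv2
from rig import arm
C={n:arm.camera_model(n) for n in("side","top")}
def ray(n,uv):
    E=C[n]["extrinsics"];R=E[:3,:3];t=E[:3,3]
    d=R.T@np.linalg.inv(C[n]["K"])@np.array([uv[0],uv[1],1.]);return -R.T@t,d/np.linalg.norm(d)
def onz(n,uv,z):
    o,d=ray(n,uv);return o+d*(z-o[2])/d[2]
def tri(us,ut):
    A=0;b=0
    rs=[ray("side",us),ray("top",ut)]
    for o,d in rs:
        P=np.eye(3)-np.outer(d,d);A=A+P;b=b+P@o
    p=np.linalg.solve(A,b);return p,[np.linalg.norm((np.eye(3)-np.outer(d,d))@(p-o)) for o,d in rs]
def proj(n,p):
    E=C[n]["extrinsics"];q=C[n]["K"]@(E[:3,:3]@p+E[:3,3]);return q[:2]/q[2]
E
python3 - <<'E'
from h import *
np.set_printoptions(precision=4,suppress=True)
S=lambda u,v:((u+.5)/3.5-.5+200,(v+.5)/3.5-.5+165)
T=lambda u,v:((u+.5)/3.8-.5+220,(v+.5)/3.8-.5+110)
s=dict(mp=(110,88),mm=(82,537),pm=(412,543));t=dict(mp=(57,328),pp=(120,55),pm=(617,163),mm=(561,441))
for k in s: print(k,tri(S(*s[k]),T(*t[k])))
B={k:onz("top",T(*t[k]),.012) for k in t}
for k in B: print(k,B[k])
print("centre",sum(B.values())/4)
v=B['mp']-B['mm']+B['pp']-B['pm'];print("yaw of y axis",np.arctan2(v[1],v[0])-np.pi/2)
for n in("side","top"):
    im=cv2.imread(f"pics/{n}0.png");hsv=cv2.cvtColor(im,cv2.COLOR_BGR2HSV)
    H,Sa,V=cv2.split(hsv)
    red=(((H<8)|(H>172))&(Sa>140)&(V>70)).astype(np.uint8)
    blu=((H>100)&(H<125)&(Sa>130)).astype(np.uint8)
    for nm,m in(("red",red),("blue",blu)):
        k,l,st,c=cv2.connectedComponentsWithStats(m)
        for i in range(1,k):
            x,y,w,h,a=st[i]
            if a>=5 and (200<x<350 and 165<y<380 if n=="side" else 220<x<430 and 110<y<240):
                r=cv2.minAreaRect(np.argwhere(l==i)[:,::-1].astype(np.float32))
                print(n,nm,st[i],c[i],r)
E
```

```text
mp (array([0.4809, 0.1276, 0.0125]), [np.float64(0.0009344149137463358), np.float64(0.000934414913746277)])
mm (array([ 0.4003, -0.2641,  0.0132]), [np.float64(0.000813388833496794), np.float64(0.0008133888334967591)])
pm (array([ 0.6179, -0.3091,  0.0139]), [np.float64(0.0001665711061745409), np.float64(0.00016657110617445902)])
mp [0.48   0.1277 0.012 ]
pp [0.699  0.0826 0.012 ]
pm [ 0.6181 -0.3097  0.012 ]
mm [ 0.3995 -0.2644  0.012 ]
centre [ 0.5491 -0.0909  0.012 ]
yaw of y axis -0.20281734355073322
side red [286 245   7  22 110] [288.7818 256.1091] ((289.0, 255.5), (21.0, 6.0), 90.0)
side blue [246 192  10   5  37] [250.3514 193.5946] ((250.5, 194.0), (4.0, 9.0), 90.0)
side blue [270 242  11   1  11] [275. 242.] ((275.0, 242.0), (10.0, 0.0), 180.0)
side blue [230 337   9   9  69] [234. 341.] ((234.0, 341.0), (8.0, 8.0), 90.0)
side blue [260 337  13  15 151] [266.1722 343.9536] ((266.0, 344.0), (14.0, 12.0), 90.0)
top red [357 161  19   7  68] [365.8088 163.6471] ((365.8653869628906, 163.67308044433594), (18.43491554260254, 3.726206064224243), 11.309932708740234)
top blue [347 167   6  11  33] [349.5455 172.    ] ((349.5, 172.0), (2.9104275703430176, 10.429031372070312), 14.03624439239502)
top blue [258 174   7  12  56] [261.0536 179.4821] ((261.1524353027344, 179.6280517578125), (5.300714015960693, 11.153586387634277), 6.34019136428833)
top blue [412 194  10   9  78] [416.5 198. ] ((416.5, 198.0), (8.0, 9.0), 90.0)
top blue [391 218   7   6  37] [394.0811 220.5405] ((394.0, 220.5), (5.0, 6.0), 90.0)
```

```bash
cat >> h.py <<'E'
yaw=-0.203
ex=np.array([np.cos(yaw),np.sin(yaw),0]);ey=np.array([-np.sin(yaw),np.cos(yaw),0])
PC=np.array([.5491,-.0909,0])
def lab(p): 
    d=np.asarray(p)-PC; return np.array([d@ex,d@ey,p[2]])
def wor(l): return PC+ex*l[0]+ey*l[1]+np.array([0,0,l[2]])
E
python3 - <<'E'
from h import *
np.set_printoptions(precision=4,suppress=True)
for nm,a,b in(("bar",(288.8,256.1),(365.8,163.65)),("cap",(250.35,193.6),(261.05,179.48)),("facing",(275,242),(349.5,172)),("done",(266.2,344),(416.5,198)),("vial",(234,341),(394.08,220.54))):
    p,e=tri(a,b);print(nm,p,e,"lab",lab(p))
# rectify: lab-frame resample of top view at given z
for z in(0.047,0.060,0.0655):
    xs=np.arange(-.14,.14,.001);ys=np.arange(-.23,.23,.001)
    L=np.array([[proj("top",wor((x,y,z))) for y in ys] for x in xs],np.float32)
    im=cv2.imread("pics/top0.png");o=cv2.remap(im,L[...,0],L[...,1],cv2.INTER_LINEAR)
    cv2.imwrite(f"pics/rect{int(z*1e4)}.png",o)
    g=cv2.cvtColor(o,cv2.COLOR_BGR2GRAY)
    print(z,"profile along x averaged y -0.06..0.0")
    pr=g[:, (ys>-.08)&(ys<-.02)].mean(1)
    print([(round(float(x*1000)),int(v)) for x,v in zip(xs,pr)][60:230:2])
E
```

```text
bar [ 0.5585 -0.2213  0.1714] [np.float64(0.0004012300744874218), np.float64(0.000401230074487353)] lab [ 0.0354 -0.1258  0.1714]
cap [0.5244 0.0499 0.0754] [np.float64(0.0011314846139198367), np.float64(0.0011314846139196528)] lab [-0.0526  0.133   0.0754]
facing [ 0.5366 -0.1794  0.1702] [np.float64(0.0010423301063107399), np.float64(0.001042330106310855)] lab [ 0.0056 -0.0892  0.1702]
done [ 0.477  -0.375   0.1048] [np.float64(0.0006548350335566136), np.float64(0.0006548350335566617)] lab [-0.0134 -0.2928  0.1048]
vial [ 0.416  -0.3332  0.0424] [np.float64(0.0006405850380747985), np.float64(0.000640585038074799)] lab [-0.0815 -0.2642  0.0424]
0.047 profile along x averaged y -0.06..0.0
[(-80, 12), (-78, 13), (-76, 13), (-74, 14), (-72, 14), (-70, 14), (-68, 17), (-66, 36), (-64, 81), (-62, 130), (-60, 161), (-58, 174), (-56, 174), (-54, 164), (-52, 140), (-50, 108), (-48, 73), (-46, 44), (-44, 21), (-42, 13), (-40, 12), (-38, 13), (-36, 14), (-34, 14), (-32, 14), (-30, 14), (-28, 19), (-26, 40), (-24, 83), (-22, 125), (-20, 148), (-18, 154), (-16, 154), (-14, 153), (-12, 153), (-1
[... 1812 characters left out ...]
38, 14), (-36, 14), (-34, 14), (-32, 14), (-30, 22), (-28, 49), (-26, 96), (-24, 133), (-22, 152), (-20, 155), (-18, 154), (-16, 153), (-14, 153), (-12, 153), (-10, 153), (-8, 150), (-6, 141), (-4, 125), (-2, 109), (0, 99), (2, 94), (4, 91), (6, 99), (8, 113), (10, 122), (12, 136), (14, 147), (16, 155), (18, 157), (20, 158), (22, 159), (24, 158), (26, 158), (28, 159), (30, 162), (32, 168), (34, 172), (36, 175), (38, 176), (40, 177), (42, 176), (44, 177), (46, 177), (48, 176), (50, 176), (52, 176), (54, 176), (56, 177), (58, 176), (60, 176), (62, 176), (64, 177), (66, 177), (68, 176), (70, 176), (72, 176), (74, 177), (76, 176), (78, 176), (80, 176), (82, 177), (84, 176), (86, 176), (88, 176)]
```

```bash
cat >> h.py <<'E'
PC=PC-0.055*ex   # valley origin
from scipy.spatial.transform import Rotation as Ro
def goto(p,yw,quiet=False):
    s=arm.read_state();R=Ro.from_euler('xyz',s["tcp_rot"]).as_matrix()
    Rt=Ro.from_euler('xyz',[np.pi,0,yw]).as_matrix()
    print("shift cm",np.round(R.T@(np.asarray(p)-s["tool_pos"])*100,2),"rot",np.round(Ro.from_matrix(R.T@Rt).as_rotvec(),3))
def st():
    s=arm.read_state();p=s["tool_pos"];print("t %.2f lab"%s["time_s"],np.round(lab(p)*1000,2),"rpy",np.round(s["tcp_rot"],4),"F lab",np.round([s["force"]@ex,s["force"]@ey,s["force"][2]],2),"w",round(s["grip_width"]*88.1,1))
YW=np.pi/2+yaw
E
python3 - <<'E'
from h import *
np.set_printoptions(precision=4,suppress=True)
print("bar lab",lab(tri((288.8,256.1),(365.8,163.65))[0]),"cap",lab(tri((250.35,193.6),(261.05,179.48))[0]))
p=wor((.090,-.124,.245));print(p);goto(p,YW);st()
# rectified strip at bottle axis height & half height
ys=np.arange(-.02,.16,.001)
im=cv2.imread("pics/top0.png")
for z,x in((.0655,0),(.0655,.015),(.0655,-.02),(.0655,.02)):
    L=np.array([[proj("top",wor((x,y,z))) for y in ys]],np.float32)
    o=cv2.remap(im,L[...,0],L[...,1],cv2.INTER_LINEAR)[0]
    print(x,[(round(float(y*1000)),*map(int,c)) for y,c in zip(ys,o)][30:66:2])
E
```

```text
bar lab [ 0.0904 -0.1258  0.1714] cap [0.0024 0.133  0.0754]
[ 0.5584 -0.2194  0.245 ]
shift cm [ 45.95 -28.87  -0.68] rot [-0.002 -0.001 -1.044]
t 0.10 lab [-162.09 -604.59  237.54] rpy [-3.1396 -0.0001  0.3238] F lab [-0.37 -0.19 -0.12] w 88.5
0 [(10, 158, 162, 161), (12, 153, 157, 156), (14, 148, 152, 151), (16, 146, 147, 146), (18, 144, 145, 144), (20, 145, 147, 147), (22, 149, 153, 152), (24, 148, 155, 153), (26, 144, 152, 150), (28, 140, 148, 145), (30, 147, 152, 148), (32, 158, 160, 155), (34, 166, 167, 161), (36, 168, 169, 163), (38, 167, 168, 162), (40, 166, 167, 160), (42, 164, 163, 158), (44, 158, 156, 152)]
0.015 [(10, 14, 14, 14), (12, 14, 15, 15), (14, 14, 14, 15), (16, 13, 13, 14), (18, 12, 12, 13), (20, 12, 12, 13), (22, 13, 13, 14), (24, 14, 14, 14), (26, 19, 19, 18), (28, 31, 32, 28), (30, 66, 67, 58), (32, 89, 90, 77), (34, 101, 103, 87), (36, 101, 103, 88), (38, 102, 103, 88), (40, 103, 103, 88), (42, 102, 104, 88), (44, 102, 105, 89)]
-0.02 [(10, 14, 15, 15), (12, 15, 16, 16), (14, 15, 14, 15), (16, 15, 15, 15), (18, 15, 16, 16), (20, 14, 15, 15), (22, 14, 14, 15), (24, 14, 14, 15), (26, 13, 13, 14), (28, 20, 21, 19), (30, 32, 34, 29), (32, 47, 49, 43), (34, 55, 56, 47), (36, 58, 59, 49), (38, 58, 60, 49), (40, 60, 62, 51), (42, 60, 62, 52), (44, 58, 59, 50)]
0.02 [(10, 13, 14, 14), (12, 14, 15, 16), (14, 14, 16, 16), (16, 14, 15, 15), (18, 13, 14, 15), (20, 14, 14, 16), (22, 14, 15, 15), (24, 15, 16, 16), (26, 18, 18, 18), (28, 35, 36, 32), (30, 56, 58, 50), (32, 78, 81, 69), (34, 86, 89, 75), (36, 88, 92, 77), (38, 88, 91, 77), (40, 89, 92, 77), (42, 90, 92, 77), (44, 91, 93, 77)]
```

>>> send_rows:
  targets: "46 -28.9 -0.7 0 0 -1.044 4;46 -28.9 -0.7 0 0 -1.044 4;46 -28.9 -0.7 0 0 -1.044 4;46 -28.9 -0.7 0 0 -1.044 4;46 -28.9 -0.7 0 0 -1.044 4;46 -28.9 -0.7 0 0 -1.044 4;46 -28.9 -0.7 0 0 -1.044 4;46 -28.9 -0.7 0 0 -1.044 4;46 -28.9 -0.7 0 0 -1.044 4;46 -28.9 -0.7 0 0 -1.044 4;46 -28.9 -0.7 0 0 -1.044 4;46 -28.9 -0.7 0 0 -1.044 4;46 -28.9 -0.7 0 0 -1.044 4;46 -28.9 -0.7 0 0 -1.044 4;46 -28.9 -0.7 0 0 -1.044 4;46 -28.9 -0.7 0 0 -1.044 4;46 -28.9 -0.7 0 0 -1.044 4;46 -28.9 -0.7 0 0 -1.044 4;46 -28.9 -0.7 0 0 -1.044 4;46 -28.9 -0.7 0 0 -1.044 4"
  newtons: 8

```text
time_s: 1.77
tool_pos: [0.558, -0.2201, 0.2452]
tcp_rot: [-3.141, -0.002, 1.366]
force: [0.1, 0.4, 0.3]
grip_width: 0.453
```

```bash
python3 - <<'E'
from h import *
st()
im=arm.grab_frame("side");im=cv2.cvtColor(im,cv2.COLOR_RGB2BGR)
t=cv2.cvtColor(arm.grab_frame("top"),cv2.COLOR_RGB2BGR)
cv2.imwrite("pics/a1.png",np.hstack([cv2.resize(im[150:350,200:350],None,fx=2.6,fy=2.6),cv2.resize(t[100:250,250:400],(390,520))[:, :]]))
goto(wor((.090,-.124,.158)),YW)
E
```

```text
t 1.77 lab [  89.81 -124.72  245.16] rpy [-3.1406e+00 -1.7000e-03  1.3659e+00] F lab [-0.02  0.41  0.31] w 39.9
shift cm [0.02 0.01 8.72] rot [-0.001 -0.002 -0.001]
```

View pics/a1.png

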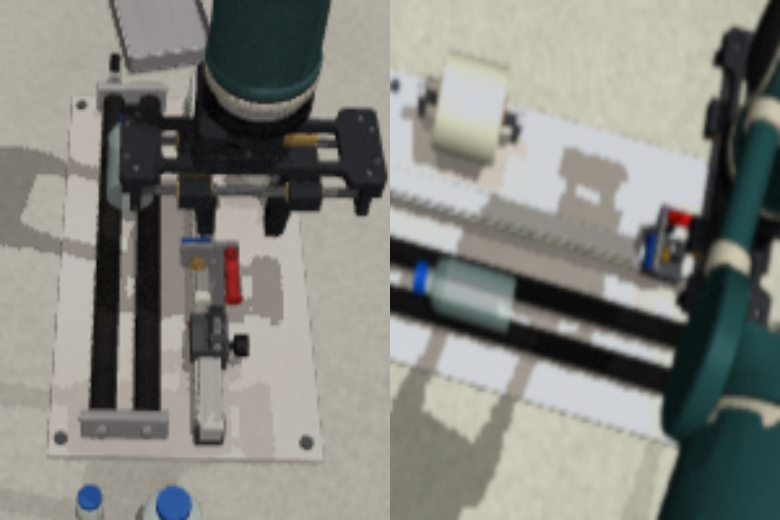

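The picture shows the open fingers above and astride the red bar (side crop (232, 275)). Descending and pinching it gently.

>>> send_rows:
  targets: "0 0 3 0 0 0 4;0 0 6 0 0 0 4;0 0 8.7 0 0 0 4;0 0 8.7 0 0 0 4;0 0 8.7 0 0 0 4;0 0 8.7 0 0 0 2.5;0 0 8.7 0 0 0 1.8;0 0 8.7 0 0 0 1.4;0 0 8.7 0 0 0 0.8;0 0 8.7 0 0 0 0.8;0 0 8.7 0 0 0 0.8;0 0 8.7 0 0 0 0.8"
  newtons: 8

```text
time_s: 2.87
tool_pos: [0.5591, -0.22, 0.1598]
tcp_rot: [3.14, -0.001, 1.367]
force: [-1.5, -0.7, 6.3]
grip_width: 0.133
```

```bash
python3 - <<'E'
from h import *
st()
im=arm.grab_frame("side");im=cv2.cvtColor(im,cv2.COLOR_RGB2BGR)
cv2.imwrite("pics/a2.png",cv2.resize(im[150:350,200:350],None,fx=2.6,fy=2.6))
E
```

```text
t 2.87 lab [  90.86 -124.38  159.8 ] rpy [ 3.1400e+00 -1.1000e-03  1.3666e+00] F lab [-1.34 -0.97  6.34] w 11.7
```

View pics/a2.png

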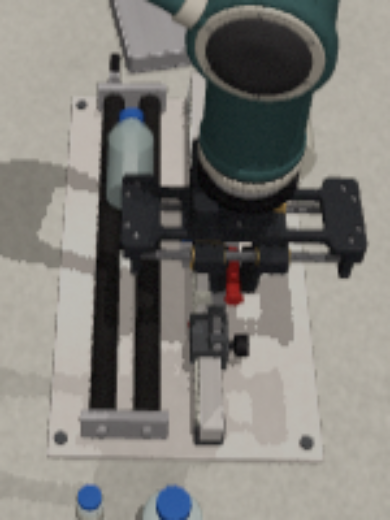

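```bash
python3 - <<'E'
import numpy as np
f0=84.5
def row(f,f0): 
    c=lambda a:np.cos(np.radians(a));s=lambda a:np.sin(np.radians(a))
    return round(9.36*(c(f)-c(f0)),2),round(-9.36*(s(f)-s(f0)),2)
print([row(f,84.5) for f in np.arange(87.5,130,3)])
print([row(f,129.5) for f in np.arange(132.5,172,3)])
E
```

```text
[(np.float64(-0.49), np.float64(-0.03)), (np.float64(-0.98), np.float64(-0.04)), (np.float64(-1.47), np.float64(-0.03)), (np.float64(-1.96), np.float64(0.02)), (np.float64(-2.44), np.float64(0.09)), (np.float64(-2.92), np.float64(0.18)), (np.float64(-3.4), np.float64(0.3)), (np.float64(-3.87), np.float64(0.44)), (np.float64(-4.33), np.float64(0.61)), (np.float64(-4.78), np.float64(0.8)), (np.float64(-5.22), np.float64(1.01)), (np.float64(-5.65), np.float64(1.25)), (np.float64(-6.06), np.float64(1.51)), (np.float64(-6.46), np.float64(1.79)), (np.float64(-6.85), np.float64(2.09))]
[(np.float64(-0.37), np.float64(0.32)), (np.float64(-0.72), np.float64(0.66)), (np.float64(-1.06), np.float64(1.02)), (np.float64(-1.37), np.float64(1.4)), (np.float64(-1.67), np.float64(1.79)), (np.float64(-1.94), np.float64(2.19)), (np.float64(-2.19), np.float64(2.61)), (np.float64(-2.42), np.float64(3.05)), (np.float64(-2.63), np.float64(3.49)), (np.float64(-2.81), np.float64(3.94)), (np.float64(-2.97), np.float64(4.41)), (np.float64(-3.11), np.float64(4.88)), (np.float64(-3.22), np.float64(5.36)), (np.float64(-3.3), np.float64(5.84))]
```

>>> send_rows:
  targets: "0 -0.49 -0.03 0 0 0 0.8;0 -0.98 -0.04 0 0 0 0.8;0 -1.47 -0.03 0 0 0 0.8;0 -1.96 0.02 0 0 0 0.8;0 -2.44 0.09 0 0 0 0.8;0 -2.92 0.18 0 0 0 0.8;0 -3.4 0.3 0 0 0 0.8;0 -3.87 0.44 0 0 0 0.8;0 -4.33 0.61 0 0 0 0.8;0 -4.78 0.8 0 0 0 0.8;0 -5.22 1.01 0 0 0 0.8;0 -5.65 1.25 0 0 0 0.8;0 -6.06 1.51 0 0 0 0.8;0 -6.46 1.79 0 0 0 0.8;0 -6.85 2.09 0 0 0 0.8;0 -6.85 2.09 0 0 0 0.8;0 -6.85 2.09 0 0 0 0.8"

```text
time_s: 4.33
tool_pos: [0.4906, -0.2057, 0.1377]
tcp_rot: [-3.14, -0.001, 1.367]
force: [-0.7, -0.2, -1.3]
grip_width: 0.132
```

```bash
python3 - <<'E'
from h import *
st()
im=arm.grab_frame("side");im=cv2.cvtColor(im,cv2.COLOR_RGB2BGR)
cv2.imwrite("pics/a3.png",cv2.resize(im[150:350,200:350],None,fx=2.6,fy=2.6))
E
```

```text
t 4.33 lab [  20.87 -124.27  137.69] rpy [-3.1401e+00 -1.3000e-03  1.3665e+00] F lab [-0.66 -0.35 -1.26] w 11.6
```

View pics/a3.png

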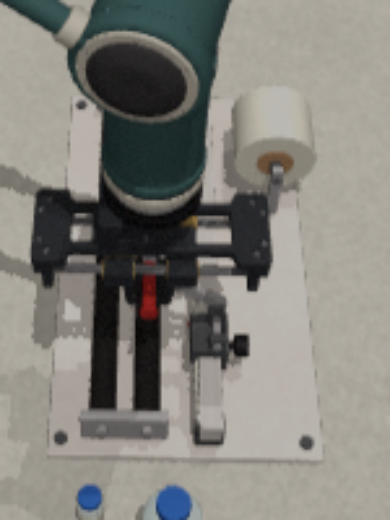

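The leaf is following: the bar is at about (148, 295) in the crop and still held between the fingers. Continuing down.

>>> send_rows:
  targets: "0 -0.36 0.33 0 0 0 0.8;0 -0.71 0.67 0 0 0 0.8;0 -1.04 1.04 0 0 0 0.8;0 -1.34 1.42 0 0 0 0.8;0 -1.63 1.82 0 0 0 0.8;0 -1.9 2.23 0 0 0 0.8;0 -2.14 2.65 0 0 0 0.8;0 -2.36 3.1 0 0 0 0.8;0 -2.56 3.54 0 0 0 0.8;0 -2.74 4.0 0 0 0 0.8;0 -2.89 4.4 0 0 0 0.8;0 -2.97 4.7 0 0 0 0.8;0 -3.03 5.0 0 0 0 0.8;0 -3.05 5.2 0 0 0 0.8;0 -3.05 5.3 0 0 0 0.8;0 -3.05 5.3 0 0 0 0.8"

```text
time_s: 5.72
tool_pos: [0.4621, -0.2001, 0.0864]
tcp_rot: [3.141, -0.001, 1.367]
force: [2.2, -0.1, 9.7]
grip_width: 0.132
```

```bash
python3 - <<'E'
from h import *
st()
E
```

```text
t 5.72 lab [  -8.22 -124.53   86.44] rpy [ 3.1407e+00 -7.0000e-04  1.3666e+00] F lab [2.2  0.32 9.71] w 11.6
```

```bash
python3 - <<'E'
from h import *
im=arm.grab_frame("side");im=cv2.cvtColor(im,cv2.COLOR_RGB2BGR)
t=cv2.cvtColor(arm.grab_frame("top"),cv2.COLOR_RGB2BGR)
cv2.imwrite("pics/a4.png",np.hstack([cv2.resize(im[150:350,200:350],None,fx=2.6,fy=2.6),cv2.resize(t[100:250,250:400],(390,520))[:, :]]))
E
```

```text
(no output)
```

View pics/a4.png

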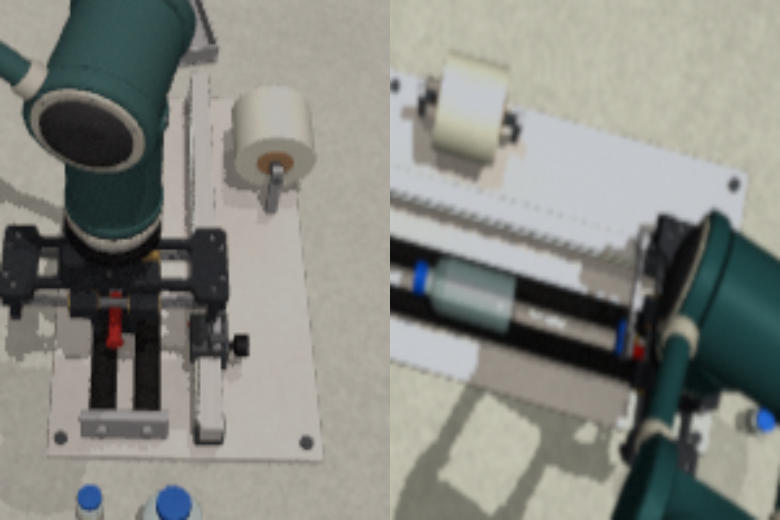

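The leaf is down, with the blue facing at top crop (622, 335) and the bar held at side crop (115, 320). Releasing it and rising.

>>> send_rows:
  targets: "0 0 -0.2 0 0 0 4;0 0 -0.2 0 0 0 4;0 0 -0.2 0 0 0 4;0 0 -0.2 0 0 0 4;0 0 -3 0 0 0 4;0 0 -6 0 0 0 4;0 0 -8 0 0 0 4;0 0 -8 0 0 0 4;4 0 -8 0 0 0 0;8 0 -8 0 0 0 0;12 0 -8 0 0 0 0;16 0 -8 0 0 0 0;20 0 -8 0 0 0 0;24 0 -8 0 0 0 0;28 0.3 -8 0 0 0 0;28.5 0.5 -8 0 0 0 0;28.5 0.6 -8 0 0 0 0;28.5 0.8 -8 0 0 0 0"
  newtons: 8

```text
time_s: 7.32
tool_pos: [0.5264, 0.0771, 0.1651]
tcp_rot: [-3.14, 0.001, 1.368]
force: [0.9, 0.5, 0.6]
grip_width: 0.002
```

```bash
python3 - <<'E'
from h import *
st()
im=arm.grab_frame("side");im=cv2.cvtColor(im,cv2.COLOR_RGB2BGR)
t=cv2.cvtColor(arm.grab_frame("top"),cv2.COLOR_RGB2BGR)
cv2.imwrite("pics/side5.png",im);cv2.imwrite("pics/top5.png",t)
cv2.imwrite("pics/a5.png",np.hstack([cv2.resize(im[150:350,200:350],None,fx=2.6,fy=2.6),cv2.resize(t[100:250,250:400],(390,520))[:, :]]))
E
```

```text
t 7.32 lab [ -1.08 159.99 165.14] rpy [-3.1398e+00  9.0000e-04  1.3682e+00] F lab [0.82 0.65 0.57] w 0.2
```

View pics/a5.png

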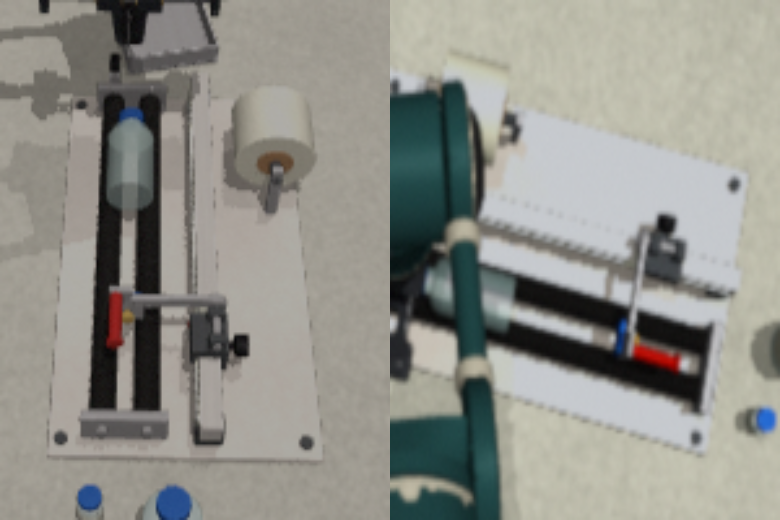

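```bash
cat >> h.py <<'E'
def red(n,im):
    hsv=cv2.cvtColor(im,cv2.COLOR_BGR2HSV);H,S,V=cv2.split(hsv)
    m=(((H<8)|(H>172))&(S>140)&(V>70)).astype(np.uint8)
    m[:150]=0;m[350:]=0;m[:,:200]=0;m[:,420:]=0
    if n=="top": m[:]=m
    k,l,st_,c=cv2.connectedComponentsWithStats(m)
    i=1+np.argmax(st_[1:,4]);return c[i],st_[i]
def blue(im,box):
    hsv=cv2.cvtColor(im,cv2.COLOR_BGR2HSV);H,S,V=cv2.split(hsv)
    m=((H>100)&(H<125)&(S>130)).astype(np.uint8);k,l,s_,c=cv2.connectedComponentsWithStats(m)
    return [(c[i].round(2),s_[i]) for i in range(1,k) if s_[i][4]>=4 and box[0]<c[i][0]<box[1] and box[2]<c[i][1]<box[3]]
E
python3 - <<'E'
from h import *
s=cv2.imread("pics/side5.png");t=cv2.imread("pics/top5.png")
a=red("side",s);b=red("top",t);print(a,b);p,e=tri(a[0],b[0]);print(lab(p),e)
print(blue(s,(200,350,165,330)),blue(t,(220,400,110,240)))
goto(wor((0,.160,.056)),YW)
E
```

```text
(array([243.9047619 , 272.94285714]), array([241, 263,   6,  21, 105], dtype=int32)) (array([352.21333333, 202.8       ]), array([344, 200,  17,   7,  75], dtype=int32))
[-0.00844787 -0.12671041  0.09645803] [np.float64(0.0009561505364083369), np.float64(0.0009561505364083304)]
[(array([250.35, 193.59]), array([246, 192,  10,   5,  37], dtype=int32))] [(array([338.17, 196.44]), array([336, 191,   5,  12,  36], dtype=int32)), (array([394.08, 220.54]), array([391, 218,   7,   6,  37], dtype=int32))]
shift cm [ 0.11  0.03 10.97] rot [-0.     0.    -0.002]
```

The leaf sits down: the bar triangulates within 2 mm of its joint-0 place. Lowering the closed fingers behind the cap.

>>> send_rows:
  targets: "0 0.15 3 0 0 0 0;0 0.2 6 0 0 0 0;0 0.2 9 0 0 0 0;0 0.2 10.9 0 0 0 0;0 0.2 10.9 0 0 0 0;0 0.2 10.9 0 0 0 0;0 0.2 10.9 0 0 0 0"

```text
time_s: 8.0
tool_pos: [0.5298, 0.0745, 0.0579]
tcp_rot: [3.141, -0.0, 1.364]
force: [-0.2, -0.1, 0.1]
grip_width: 0.006
```

```bash
python3 - <<'E'
from h import *
st()
for z in (.066,.08,.09): print(lab(onz("top",(338.17,196.44),z)))
goto(wor((.0015,.160,.056)),YW)
im=arm.grab_frame("side");im=cv2.cvtColor(im,cv2.COLOR_RGB2BGR)
cv2.imwrite("pics/a6.png",cv2.resize(im[130:330,200:350],None,fx=2.6,fy=2.6))
st()
E
```

```text
t 8.00 lab [  2.73 158.14  57.9 ] rpy [ 3.1406 -0.      1.3638] F lab [-0.2  -0.17  0.07] w 0.5
[ 0.00291598 -0.09078091  0.066     ]
[ 0.00128136 -0.08845935  0.08      ]
[ 0.00011378 -0.08680109  0.09      ]
shift cm [ 0.19 -0.12  0.19] rot [ 0.001 -0.    -0.004]
t 8.05 lab [  3.31 158.59  58.55] rpy [ 3.1391e+00 -5.0000e-04  1.3642e+00] F lab [ 0.05 -0.09 -0.57] w 0.5
```

View pics/a6.png

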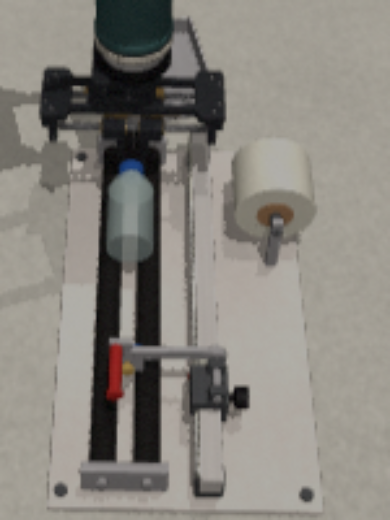

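The closed fingers are down behind the blue cap (crop (130, 165)) and touch nothing. Pushing the bottle slowly.

>>> send_rows:
  targets: "-0.3 -0.1 0.15 0 0 -0.004 0;-0.6 -0.1 0.15 0 0 -0.004 0;-0.9 -0.1 0.15 0 0 -0.004 0;-1.2 -0.1 0.15 0 0 -0.004 0;-1.5 -0.1 0.15 0 0 -0.004 0;-1.8 -0.1 0.15 0 0 -0.004 0;-2.1 -0.1 0.15 0 0 -0.004 0;-2.4 -0.1 0.15 0 0 -0.004 0;-2.7 -0.1 0.15 0 0 -0.004 0;-3 -0.1 0.15 0 0 -0.004 0;-3.3 -0.1 0.15 0 0 -0.004 0;-3.6 -0.1 0.15 0 0 -0.004 0"

```text
time_s: 9.05
tool_pos: [0.5218, 0.0395, 0.0569]
tcp_rot: [3.14, -0.0, 1.368]
force: [1.0, 0.2, 0.9]
grip_width: 0.003
```

```bash
python3 - <<'E'
from h import *
st()
E
```

```text
t 9.05 lab [  2.02 122.2   56.86] rpy [ 3.1395e+00 -3.0000e-04  1.3683e+00] F lab [0.91 0.43 0.91] w 0.3
```

>>> send_rows:
  targets: "-0.35 0 0 0 0 0 0;-0.7 0 0 0 0 0 0;-1.05 0 0 0 0 0 0;-1.4 0 0 0 0 0 0;-1.75 0 0 0 0 0 0;-2.1 0 0 0 0 0 0;-2.45 0 0 0 0 0 0;-2.8 0 0 0 0 0 0;-3.15 0 0 0 0 0 0;-3.5 0 0 0 0 0 0;-3.85 0 0 0 0 0 0;-4.2 0 0 0 0 0 0;-4.55 0 0 0 0 0 0;-4.9 0 0 0 0 0 0;-5.25 0 0 0 0 0 0;-5.6 0 0 0 0 0 0;-5.95 0 0 0 0 0 0;-6.3 0 0 0 0 0 0;-6.65 0 0 0 0 0 0;-7 0 0 0 0 0 0"

```text
time_s: 10.72
tool_pos: [0.5076, -0.0294, 0.0568]
tcp_rot: [3.14, -0.0, 1.368]
force: [0.9, 0.5, -0.7]
grip_width: 0.008
```

```bash
python3 - <<'E'
from h import *
st()
im=arm.grab_frame("side");im=cv2.cvtColor(im,cv2.COLOR_RGB2BGR)
cv2.imwrite("pics/a7.png",cv2.resize(im[130:330,200:350],None,fx=2.6,fy=2.6))
st()
E
```

```text
t 10.72 lab [ 1.98 51.83 56.82] rpy [ 3.1397e+00 -3.0000e-04  1.3682e+00] F lab [ 0.75  0.62 -0.65] w 0.7
t 10.77 lab [ 2.   51.36 56.82] rpy [3.1397e+00 1.0000e-04 1.3682e+00] F lab [ 0.18 -0.62  0.21] w -0.2
```

View pics/a7.png

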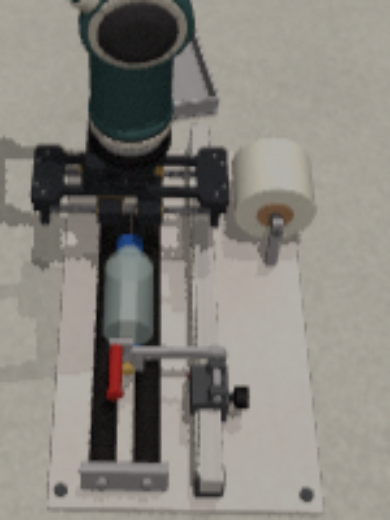

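The bottle has slid along; the cap is near (130, 242) and the base near (130, 340), just short of the leaf. Creeping in with small steps and force readings.

>>> send_rows:
  targets: "-0.1 0 0 0 0 0 0;-0.2 0 0 0 0 0 0;-0.3 0 0 0 0 0 0;-0.4 0 0 0 0 0 0;-0.5 0 0 0 0 0 0;-0.6 0 0 0 0 0 0;-0.7 0 0 0 0 0 0;-0.8 0 0 0 0 0 0;-0.9 0 0 0 0 0 0;-1.0 0 0 0 0 0 0;-1.1 0 0 0 0 0 0;-1.2 0 0 0 0 0 0"

```text
time_s: 11.77
tool_pos: [0.5051, -0.0417, 0.0568]
tcp_rot: [3.14, 0.0, 1.368]
force: [0.9, 0.8, 1.0]
grip_width: 0.002
```

```bash
python3 - <<'E'
from h import *
st()
E
```

```text
t 11.77 lab [ 1.99 39.29 56.83] rpy [3.1397e+00 1.0000e-04 1.3682e+00] F lab [0.77 0.94 1.04] w 0.2
```

>>> send_rows:
  targets: "-0.05 0 0 0 0 0 0;-0.1 0 0 0 0 0 0;-0.15 0 0 0 0 0 0;-0.2 0 0 0 0 0 0;-0.25 0 0 0 0 0 0;-0.3 0 0 0 0 0 0;-0.35 0 0 0 0 0 0;-0.4 0 0 0 0 0 0"

```text
time_s: 12.43
tool_pos: [0.5043, -0.0457, 0.0568]
tcp_rot: [3.14, 0.0, 1.368]
force: [0.3, 0.9, 1.0]
grip_width: 0.004
```

```bash
python3 - <<'E'
from h import *
st()
E
```

```text
t 12.43 lab [ 1.99 35.24 56.83] rpy [3.1397e+00 1.0000e-04 1.3682e+00] F lab [0.13 0.97 1.03] w 0.3
```

>>> send_rows:
  targets: "-0.05 0 0 0 0 0 0;-0.1 0 0 0 0 0 0;-0.15 0 0 0 0 0 0;-0.2 0 0 0 0 0 0"

```text
time_s: 12.77
tool_pos: [0.5039, -0.0477, 0.0568]
tcp_rot: [3.14, 0.0, 1.368]
force: [0.2, 0.9, 0.7]
grip_width: 0.011
```

```bash
python3 - <<'E'
from h import *
st()
im=arm.grab_frame("side");im=cv2.cvtColor(im,cv2.COLOR_RGB2BGR)
t=cv2.cvtColor(arm.grab_frame("top"),cv2.COLOR_RGB2BGR)
cv2.imwrite("pics/a8.png",np.hstack([cv2.resize(im[180:300,220:310],None,fx=4.3,fy=4.3),cv2.resize(t[130:250,280:370],None,fx=4.3,fy=4.3)]))
st()
E
```

```text
t 12.77 lab [ 2.02 33.18 56.83] rpy [3.1396e+00 1.0000e-04 1.3681e+00] F lab [0.02 0.92 0.68] w 0.9
t 12.87 lab [ 2.02 33.1  56.85] rpy [3.1396e+00 3.0000e-04 1.3682e+00] F lab [ 0.18 -0.27 -0.13] w 0.2
```

View pics/a8.png

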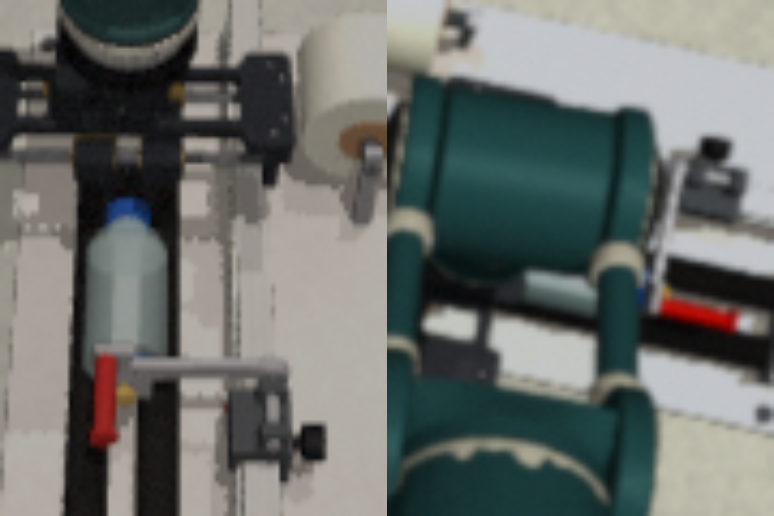

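The bottle's base, seen in the left panel, is hidden just behind the leaf at (130, 350), so it is close. Continuing.

>>> send_rows:
  targets: "-0.05 0 0 0 0 0 0;-0.1 0 0 0 0 0 0;-0.15 0 0 0 0 0 0;-0.15 0 0 0 0 0 0"

```text
time_s: 13.2
tool_pos: [0.5038, -0.0483, 0.0569]
tcp_rot: [3.14, -0.002, 1.367]
force: [2.4, 5.7, 0.0]
grip_width: 0.007
```

```bash
python3 - <<'E'
from h import *
st()
E
```

```text
t 13.20 lab [ 2.03 32.62 56.87] rpy [ 3.1395e+00 -1.6000e-03  1.3675e+00] F lab [1.22 6.06 0.05] w 0.6
```

>>> send_rows:
  targets: "-0.05 0 0 0 0 0 0;-0.1 0 0 0 0 0 0;-0.1 0 0 0 0 0 0"

```text
time_s: 13.45
tool_pos: [0.5038, -0.0483, 0.0569]
tcp_rot: [3.14, -0.003, 1.367]
force: [1.9, 7.1, -0.1]
grip_width: 0.002
```

```bash
python3 - <<'E'
from h import *
st()
E
```

```text
t 13.45 lab [ 2.01 32.61 56.86] rpy [ 3.1395 -0.0034  1.3669] F lab [ 0.44  7.32 -0.1 ] w 0.1
```

The base is seated at TCP y ≈ 32.6 mm. Easing to about 5 N and holding for a second.

>>> send_rows:
  targets: "-0.07 0 0 0 0 0 0;-0.07 0 0 0 0 0 0;-0.07 0 0 0 0 0 0;-0.07 0 0 0 0 0 0;-0.07 0 0 0 0 0 0;-0.07 0 0 0 0 0 0"

```text
time_s: 13.95
tool_pos: [0.5038, -0.0482, 0.0569]
tcp_rot: [3.139, -0.005, 1.367]
force: [1.4, 5.5, 0.3]
grip_width: 0.01
```

```bash
python3 - <<'E'
from h import *
st()
E
```

```text
t 13.95 lab [ 2.06 32.66 56.92] rpy [ 3.1394 -0.0047  1.3665] F lab [0.27 5.63 0.29] w 0.9
```

>>> send_rows:
  targets: "-0.06 0 0 0 0 0 0;-0.06 0 0 0 0 0 0;-0.06 0 0 0 0 0 0;-0.06 0 0 0 0 0 0;-0.06 0 0 0 0 0 0;-0.06 0 0 0 0 0 0;-0.06 0 0 0 0 0 0;-0.06 0 0 0 0 0 0;-0.06 0 0 0 0 0 0;-0.06 0 0 0 0 0 0"

```text
time_s: 14.78
tool_pos: [0.5038, -0.0482, 0.0569]
tcp_rot: [3.139, -0.006, 1.366]
force: [1.1, 5.9, 0.4]
grip_width: 0.002
```

```bash
python3 - <<'E'
from h import *
st()
im=arm.grab_frame("side");im=cv2.cvtColor(im,cv2.COLOR_RGB2BGR)
t=cv2.cvtColor(arm.grab_frame("top"),cv2.COLOR_RGB2BGR)
cv2.imwrite("pics/side9.png",im);cv2.imwrite("pics/top9.png",t)
a=red("side",im);b=red("top",t);print(a[0],b[0]);p,e=tri(a[0],b[0]);print(lab(p),e)
cv2.imwrite("pics/a9.png",cv2.resize(im[180:300,220:310],None,fx=4.3,fy=4.3))
E
```

```text
t 14.78 lab [ 2.07 32.66 56.92] rpy [ 3.1393 -0.0058  1.3662] F lab [-0.06  5.98  0.36] w 0.2
[243.9047619  272.94285714] [352.2972973  202.72972973]
[-0.00834105 -0.12685341  0.09674765] [np.float64(0.0008531216031960225), np.float64(0.0008531216031960687)]
```

View pics/a9.png

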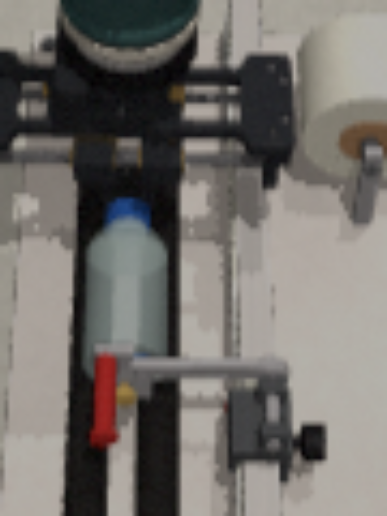

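The base is seated on the facing (left panel, about (130, 355)); the bar has not moved, so the stop kept its setting. Backing off and going over to the bar.

>>> send_rows:
  targets: "0.1 0 0 0 0 0 0;0.5 0 0 0 0 0 0;1.5 0 0 0 0 0 0;2.5 0 0 0 0 0 0;3 0 0 0 0 0 0;3 0 -3 0 0 0 0;3 0 -6 0 0 0 0;3 0 -9 0 0 0 0;2 0 -11 0 0 0 0;-1 0 -11 0 0 0 4;-5 -0.2 -11 0 0 0 4;-9 -0.5 -11 0 0 0 4;-13 -0.9 -11 0 0 0 4;-15.7 -1 -11 0 0 0 4;-15.7 -1 -11 0 0 0 4;-15.7 -1 -11 0 0 0 4;-15.7 -1 -11 0 0 0 4"

```text
time_s: 16.3
tool_pos: [0.4619, -0.1999, 0.1658]
tcp_rot: [3.14, -0.006, 1.366]
force: [-0.1, -0.0, -0.6]
grip_width: 0.45
```

```bash
python3 - <<'E'
from h import *
st()
goto(wor((-.0085,-.1245,.0865)),YW)
f0=169.5
c=lambda a:np.cos(np.radians(a));s=lambda a:np.sin(np.radians(a))
for f0,F in((169.5,np.arange(166.5,117,-3)),(118.5,np.arange(115.5,73,-3))):
    print(";".join("0 %.2f %.2f 0 0 0 0.8"%(9.36*(c(f)-c(f0)),-9.36*(s(f)-s(f0))) for f in F))
im=arm.grab_frame("side");im=cv2.cvtColor(im,cv2.COLOR_RGB2BGR)
t=cv2.cvtColor(arm.grab_frame("top"),cv2.COLOR_RGB2BGR)
cv2.imwrite("pics/a10.png",np.hstack([cv2.resize(im[180:300,220:310],None,fx=4.3,fy=4.3),cv2.resize(t[130:250,280:370],None,fx=4.3,fy=4.3)]))
E
```

```text
t 16.30 lab [  -8.48 -124.3   165.83] rpy [ 3.1397 -0.0063  1.366 ] F lab [-0.05 -0.04 -0.55] w 39.7
shift cm [-0.07 -0.02  7.93] rot [ 0.002 -0.006 -0.002]
0 0.10 -0.48 0 0 0 0.8;0 0.23 -0.95 0 0 0 0.8;0 0.38 -1.42 0 0 0 0.8;0 0.56 -1.88 0 0 0 0.8;0 0.76 -2.32 0 0 0 0.8;0 0.98 -2.76 0 0 0 0.8;0 1.22 -3.18 0 0 0 0.8;0 1.49 -3.60 0 0 0 0.8;0 1.78 -3.99 0 0 0 0.8;0 2.09 -4.37 0 0 0 0.8;0 2.41 -4.74 0 0 0 0.8;0 2.76 -5.08 0 0 0 0.8;0 3.12 -5.41 0 0 0 0.8;0 3.51 -5.72 0 0 0 0.8;0 3.90 -6.01 0 0 0 0.8;0 4.31 -6.27 0 0 0 0.8;0 4.74 -6.52 0 0 0 0.8
0 0.44 -0.22 0 0 0 0.8;0 0.88 -0.42 0 0 0 0.8;0 1.34 -0.60 0 0 0 0.8;0 1.81 -0.75 0 0 0 0.8;0 2.28 -0.88 0 0 0 0.8;0 2.76 -0.98 0 0 0 0.8;0 3.24 -1.05 0 0 0 0.8;0 3.73 -1.11 0 0 0 0.8;0 4.22 -1.13 0 0 0 0.8;0 4.71 -1.13 0 0 0 0.8;0 5.20 -1.11 0 0 0 0.8;0 5.69 -1.05 0 0 0 0.8;0 6.17 -0.98 0 0 0 0.8;0 6.65 -0.88 0 0 0 0.8;0 7.12 -0.75 0 0 0 0.8
```

View pics/a10.png

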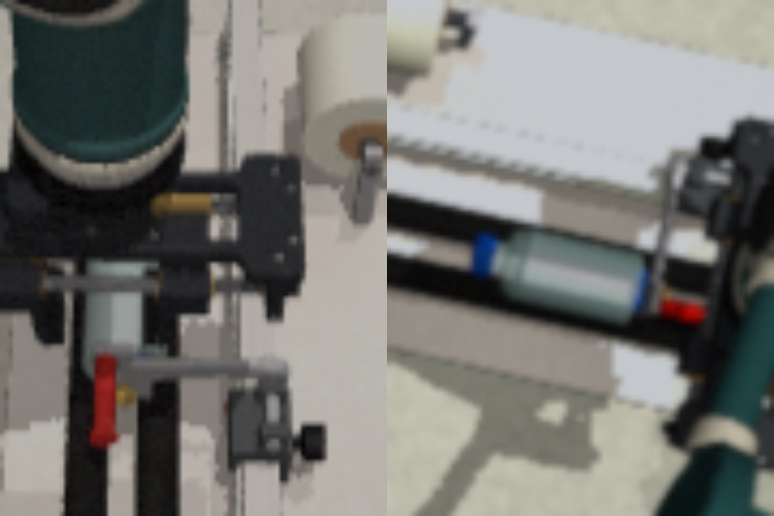

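The right panel shows the bottle base against the blue facing at (640, 292), with the fingers above the bar. Descending and pinching.

>>> send_rows:
  targets: "0 0 3 0 -0.006 0 4;0 0 6 0 -0.006 0 4;0 0 7.9 0 -0.006 0 4;0 0 7.9 0 -0.006 0 4;0 0 7.9 0 -0.006 0 4;0 0 7.9 0 -0.006 0 4;0 0 7.9 0 -0.006 0 4;0 0 7.9 0 -0.006 0 2.5;0 0 7.9 0 -0.006 0 1.8;0 0 7.9 0 -0.006 0 1.4;0 0 7.9 0 -0.006 0 0.8;0 0 7.9 0 -0.006 0 0.8;0 0 7.9 0 -0.006 0 0.8;0 0 7.9 0 -0.006 0 0.8"
  newtons: 8

```text
time_s: 17.57
tool_pos: [0.4624, -0.199, 0.0872]
tcp_rot: [3.139, -0.0, 1.368]
force: [-1.3, 1.3, 3.7]
grip_width: 0.131
```

```bash
python3 - <<'E'
from h import *
st()
E
```

```text
t 17.57 lab [  -8.16 -123.33   87.19] rpy [ 3.1395 -0.      1.3676] F lab [-1.52  1.01  3.72] w 11.6
```

>>> send_rows:
  targets: "0 0.1 -0.48 0 0 0 0.8;0 0.23 -0.95 0 0 0 0.8;0 0.38 -1.42 0 0 0 0.8;0 0.56 -1.88 0 0 0 0.8;0 0.76 -2.32 0 0 0 0.8;0 0.98 -2.76 0 0 0 0.8;0 1.22 -3.18 0 0 0 0.8;0 1.49 -3.6 0 0 0 0.8;0 1.78 -3.99 0 0 0 0.8;0 2.09 -4.37 0 0 0 0.8;0 2.41 -4.74 0 0 0 0.8;0 2.76 -5.08 0 0 0 0.8;0 3.12 -5.41 0 0 0 0.8;0 3.51 -5.72 0 0 0 0.8;0 3.9 -6.01 0 0 0 0.8;0 4.31 -6.27 0 0 0 0.8;0 4.74 -6.52 0 0 0 0.8;0 4.74 -6.52 0 0 0 0.8"

```text
time_s: 19.07
tool_pos: [0.5094, -0.2087, 0.1551]
tcp_rot: [3.139, 0.0, 1.368]
force: [-6.4, 2.2, 8.4]
grip_width: 0.13
```

```bash
python3 - <<'E'
from h import *
st()
im=arm.grab_frame("side");im=cv2.cvtColor(im,cv2.COLOR_RGB2BGR)
t=cv2.cvtColor(arm.grab_frame("top"),cv2.COLOR_RGB2BGR)
cv2.imwrite("pics/a11.png",np.hstack([cv2.resize(im[180:300,220:310],None,fx=4.3,fy=4.3),cv2.resize(t[130:250,280:370],None,fx=4.3,fy=4.3)]))
E
```

```text
t 19.07 lab [  39.87 -123.37  155.13] rpy [3.1387e+00 1.0000e-04 1.3677e+00] F lab [-6.74  0.82  8.4 ] w 11.4
```

View pics/a11.png

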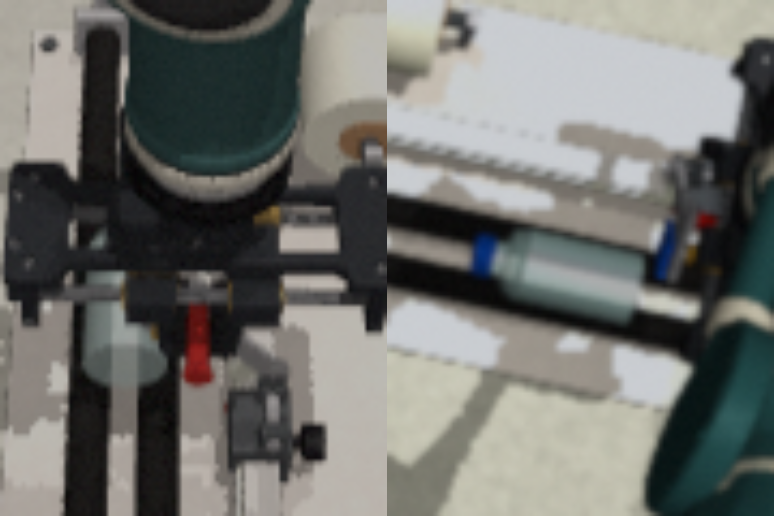

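The leaf is lifting (bar at left (200, 345)), and the bottle stays in place (right panel: cap at (485, 255), base at (640, 292)). Finishing the swing.

>>> send_rows:
  targets: "0 0.44 -0.2 0 0 0 0.8;0 0.88 -0.4 0 0 0 0.8;0 1.34 -0.58 0 0 0 0.8;0 1.81 -0.73 0 0 0 0.8;0 2.28 -0.86 0 0 0 0.8;0 2.76 -0.96 0 0 0 0.8;0 3.24 -1.03 0 0 0 0.8;0 3.73 -1.09 0 0 0 0.8;0 4.22 -1.11 0 0 0 0.8;0 4.71 -1.11 0 0 0 0.8;0 5.2 -1.09 0 0 0 0.8;0 5.69 -1.03 0 0 0 0.8;0 6.17 -0.95 0 0 0 0.8;0 6.65 -0.85 0 0 0 0.8;0 6.65 -0.85 0 0 0 0.8;0 6.65 -0.85 0 0 0 0.8"

```text
time_s: 20.5
tool_pos: [0.5754, -0.2223, 0.1636]
tcp_rot: [3.137, 0.0, 1.368]
force: [-0.2, -1.7, -0.7]
grip_width: 0.13
```

```bash
python3 - <<'E'
from h import *
st()
E
```

```text
t 20.50 lab [ 107.27 -123.42  163.61] rpy [3.1367e+00 2.0000e-04 1.3677e+00] F lab [ 0.12 -1.72 -0.72] w 11.5
```

>>> send_rows:
  targets: "0 0 0 0 0 0 4;0 0 0 0 0 0 4;0 0 0 0 0 0 4;0 0 0 0 0 0 4;0 0 -3 0 0 0 4;0 0 -6 0 0 0 4;0 0 -10 0 0 0 4;0 0 -12 0 0 0 4;-4 0 -12 0 0 0 4;-8 0 -12 0 0 0 4;-12 0 -12 0 0 0 4;-16 0 -12 0 0 0 4;-20 0 -12 0 0 0 4;-24 0 -12 0 0 0 4;-24 0 -12 0 0 0 4;-24 0 -12 0 0 0 4"

```text
time_s: 21.83
tool_pos: [0.5253, -0.4592, 0.283]
tcp_rot: [3.137, -0.0, 1.364]
force: [0.3, 0.1, 0.2]
grip_width: 0.454
```

```bash
python3 - <<'E'
from h import *
st()
im=arm.grab_frame("side");im=cv2.cvtColor(im,cv2.COLOR_RGB2BGR)
t=cv2.cvtColor(arm.grab_frame("top"),cv2.COLOR_RGB2BGR)
cv2.imwrite("pics/side12.png",im);cv2.imwrite("pics/top12.png",t)
a=red("side",im);b=red("top",t);p,e=tri(a[0],b[0]);print(a[0],b[0],"bar",lab(p),e)
bl=blue(t,(220,430,110,240));bs=blue(im,(200,300,165,380));print(bl,bs)
cv2.imwrite("pics/a12.png",np.hstack([cv2.resize(im[150:350,200:350],None,fx=2.6,fy=2.6),cv2.resize(t[100:250,250:400],(390,520))]))
E
```

```text
t 21.83 lab [ 105.97 -365.52  283.03] rpy [ 3.1373e+00 -4.0000e-04  1.3641e+00] F lab [0.23 0.11 0.22] w 40.0Traceback (most recent call last):
  File "<stdin>", line 6, in <module>
  File "h.py", line 38, in red
    i=1+np.argmax(st_[1:,4]);return c[i],st_[i]
        ~~~~~~~~~^^^^^^^^^^^
    return _wrapfunc(a, 'argmax', axis=axis, out=out, **kwds)
    return bound(*args, **kwds)
ValueError: attempt to get argmax of an empty sequence
```

The gripper blocks the side view; moving it further aside.

>>> send_rows:
  targets: "-4 -4 0 0 0 0 4;-7 -7 0 0 0 0 4;-10 -10 0 0 0 0 4;-13 -13 0 0 0 0 4;-16 -16 0 0 0 0 4;-18 -20 0 0 0 0 4;-18 -23 0 0 0 0 4;-18 -23 0 0 0 0 4;-18 -23 0 0 0 0 4;-18 -23 0 0 0 0 4"

```text
time_s: 22.77
tool_pos: [0.266, -0.5855, 0.2828]
tcp_rot: [3.136, -0.001, 1.368]
force: [0.5, 0.4, 0.2]
grip_width: 0.455
```

```bash
python3 - <<'E'
from h import *
st()
im=arm.grab_frame("side");im=cv2.cvtColor(im,cv2.COLOR_RGB2BGR)
t=cv2.cvtColor(arm.grab_frame("top"),cv2.COLOR_RGB2BGR)
cv2.imwrite("pics/side12.png",im);cv2.imwrite("pics/top12.png",t)
cv2.imwrite("pics/a12.png",np.hstack([cv2.resize(im[180:380,200:350],None,fx=2.6,fy=2.6),cv2.resize(t[100:250,250:400],(390,520))]))
bl=blue(t,(220,430,110,240));bs=blue(im,(200,300,165,380));print(bl,bs)
a=red("side",im);b=red("top",t);p,e=tri(a[0],b[0]);print(a[0],b[0],"bar",lab(p),e)
ys=np.arange(-.11,.04,.001)
for x in(.015,.02,-.015):
    L=np.array([[proj("top",wor((x,y,.0655))) for y in ys]],np.float32)
    o=cv2.remap(t,L[...,0],L[...,1],cv2.INTER_LINEAR)[0].mean(1)
    print(x,[(round(float(y*1000)),int(c)) for y,c in zip(ys,o)][10:42:2])
E
```

```text
t 22.77 lab [-122.6  -541.56  282.76] rpy [ 3.1356e+00 -7.0000e-04  1.3678e+00] F lab [0.43 0.46 0.18] w 40.1
[(array([350.97, 165.97]), array([349, 161,   5,  11,  35], dtype=int32)), (array([301.95, 188.84]), array([299, 184,   7,  11,  55], dtype=int32)), (array([416.5, 198. ]), array([412, 194,  10,   9,  78], dtype=int32)), (array([394.08, 220.54]), array([391, 218,   7,   6,  37], dtype=int32))] [(array([249.42, 228.69]), array([244, 226,  11,   7,  45], dtype=int32)), (array([280., 241.]), array([278, 241,   5,   1,   5], dtype=int32)), (array([234., 341.]), array([230, 337,   9,   9,  69], dtype=int32)), (array([266.17, 343.95]), array([260, 337,  13,  15, 151], dtype=int32))]
[296.45794393 256.89719626] [367.32307692 157.70769231] bar [ 0.10703865 -0.12683113  0.17025984] [np.float64(0.0005573706377826273), np.float64(0.0005573706377825815)]
0.015 [(-100, 12), (-98, 13), (-96, 16), (-94, 23), (-92, 53), (-90, 80), (-88, 98), (-86, 100), (-84, 100), (-82, 100), (-80, 99), (-78, 99), (-76, 99), (-74, 99), (-72, 99), (-70, 99)]
0.02 [(-100, 16), (-98, 16), (-96, 14), (-94, 19), (-92, 33), (-90, 61), (-88, 78), (-86, 87), (-84, 88), (-82, 89), (-80, 88), (-78, 87), (-76, 87), (-74, 88), (-72, 88), (-70, 88)]
-0.015 [(-100, 21), (-98, 20), (-96, 17), (-94, 19), (-92, 30), (-90, 48), (-88, 68), (-86, 80), (-84, 83), (-82, 84), (-80, 82), (-78, 82), (-76, 82), (-74, 81), (-72, 81), (-70, 80)]
```

View pics/a12.png

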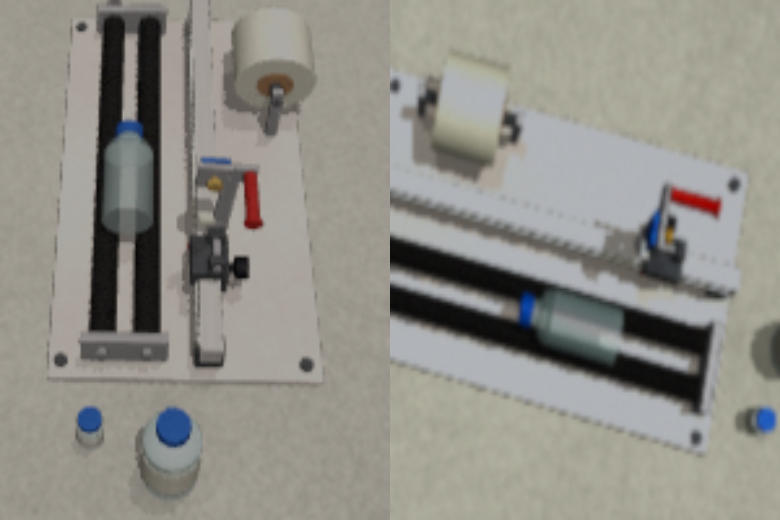

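```bash
python3 - <<'E'
from h import *
s9=cv2.imread("pics/side9.png");s12=cv2.imread("pics/side12.png");t12=cv2.imread("pics/top12.png")
print("side seated",blue(s9,(235,265,200,250)),"now",blue(s12,(235,265,200,250)))
p,e=tri((249.42,228.69),(301.95,188.84));print("cap now",lab(p),e)
# compare top with a10/a11 right panels (4.3x crops)
ref=cv2.resize(t12[130:250,280:370],None,fx=4.3,fy=4.3)
for n in("a10","a11"):
    r=cv2.imread(f"pics/{n}.png")[:,387:]
    for nm,im in((n,r),("now",ref)): print(nm,[(c,s[4]) for c,s in blue(im,(60,150,200,320))])
    # phase shift of the cap+body region
    a=cv2.cvtColor(r[215:330,70:240],cv2.COLOR_BGR2GRAY);b=cv2.cvtColor(ref[190:350,45:265],cv2.COLOR_BGR2GRAY)
    m=cv2.matchTemplate(b,a,cv2.TM_CCOEFF_NORMED);print(cv2.minMaxLoc(m))
E
```

```text
side seated [(array([249.27, 228.35]), array([244, 226,  12,   7,  52], dtype=int32))] now [(array([249.42, 228.69]), array([244, 226,  11,   7,  45], dtype=int32))]
cap now [0.00180798 0.01448949 0.07453957] [np.float64(0.0011736823158659889), np.float64(0.0011736823158660806)]
a10 [(array([ 96.22, 253.47]), np.int32(1011))]
now [(array([ 96.11, 254.13]), np.int32(1093))]
(-0.3382994830608368, 0.9462829828262329, (50, 0), (25, 25))
a11 [(array([ 96.02, 253.59]), np.int32(1015))]
now [(array([ 96.11, 254.13]), np.int32(1093))]
(-0.3852525055408478, 0.9473292231559753, (50, 0), (26, 26))
```

```bash
python3 - <<'E'
from h import *
a=cv2.imread("pics/side0.png");b=cv2.imread("pics/side12.png")
print("tray diff",cv2.absdiff(a[130:180,235:290],b[130:180,235:290]).max(),"bystander diff",cv2.absdiff(a[330:375,222:285],b[330:375,222:285]).mean())
st();print(arm.hand_in())
E
```

```text
tray diff 10 bystander diff 0.9040564373897707
t 22.87 lab [-121.6  -541.47  282.53] rpy [ 3.1359e+00 -7.0000e-04  1.3697e+00] F lab [-0.57 -1.27 -0.08] w 40.1
the job is handed in; nothing more can be done
None
```

The bottle is gauged against the stop and the leaf is fully up again, with the job handed in at about 23 s of the 72 s allowed. I pinched the red bar to bring the leaf down to its stop. Then I pushed the bottle by its cap with closed fingers, backed off, swung the leaf back up and let go.

**Final checks:**
- **Leaf down:** it took 9.7 N at the bar against the hard stop, and the bar was within 2 mm of its joint-0 place in the images.
- **Seating:** the readings were about 5.6–6 N while I held for about 1.3 s. The highest reading was 7.3 N, but force was read only at the end of each move, so shorter peaks in between would not show.
- **Stop setting:** the red bar stayed where it was after the push, so the saddle did not slip.
- **Bottle position:** the cap is within about 0.35 pixel (under 1 mm) of where it was when seated. The bottle lies on both rollers.
- **Leaf up:** the joint is about 1.65 rad from the bar's position (fully up is above 1.35).
- **Surroundings:** the labelled bottle, vial and tray look unchanged in the images. The gripper is clear of everything.

**One disagreement:** from the touch position, assuming 9 mm from the fingers' centre line to their face, the base should be at −84 mm along the rollers. The image put it at about −90 mm. I think the fingers are thicker than I assumed, since the before and after pictures agree with each other.

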